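# Chuck a roller axle and hold it drawn out of its bearing with the cam lever

### The job

Draw the steel roller axle out of its bearing with the bench puller: turn the knurled chuck sleeve clockwise (seen from above) until the jaws have firmly closed on the axle, and let go of the sleeve. Then swing the cam lever by its red handle up to the highest point of its lift, which is when the lever stands straight up, and keep hold of it there - it is sprung and drops back if let go, so the program finishes while still holding it. The axle must hang clear above the bearing, the bearing must stay in its nest so that it can be slid out, and the spare parts lying around must be left alone.

Things in the scene. Friction and masses are not known exactly. Their poses are not given: they have to be found in the camera images.
- fixture: bench axle puller, fixed to the table: grey base plate 150 x 132 x 14 mm with an steel carriage plate on two pillars. Origin on the table, straight below the chuck's axis; x from the front (open side of the bearing nest) to the back, where the cam shaft lies; y to its left, the lever is on the right (-y); z up
- carriage (a joint): lift of the carriage with the chuck, 0 when down, 0.014 m at most. It is a plate 112 x 122 mm (-32 to +80 mm in the fixture's x) with its top 70 mm above the table when down, pillar caps to 75 mm
- nest_seat (a point): point on the fixture at the centre of the bearing seat, on the chuck's axis, 14 mm above the table (top of the base plate)
- sleeve_turn (a joint): angle of the chuck sleeve, rad: 0 jaws fully open, grows clockwise from above, end stop 1.5, starts at 0 to 0.35. 1 rad moves the three jaws in by 5 mm; they meet the axle at about 1.2. Friction (0.22 N m) keeps it, and the jaws tight, where it is left; once they grip the torque rises steeply, 0.45 N m is ample. Firm: each jaw over 3 N on the axle after letting go
- sleeve_grip (a point): point on the chuck's vertical axis where to grip the sleeve, 101 mm above the table when down: dark knurled sleeve, 46 mm in diameter, from 9 mm above to 22 mm below this point, a yellow stripe to the front at joint 0. Nose and jaw tips reach 20 mm above this point, the axle 37 mm
- cam (a joint): angle of the cam shaft and lever, rad: 0 lever level, pointing to the fixture's front, on its stop (start); grows as the handle swings up and back; pi/2 = straight up = highest lift (lift = 14 mm x sine), past that the carriage sinks again; end stop 2.2. A spring pulls it back to 0 with 0.25 N m at 0, 0.5 N m at pi/2, besides the weight of the carriage
- lever: the hand lever (rod of 10 mm diameter in a plane 76 mm to the right of the chuck's axis, with the red handle); it turns with joint cam about the cam shaft, a level line along the fixture's y, 55 mm behind the chuck's axis and 36 mm above the table. This frame's origin lies on that line, at the fixture's middle (y = 0)
- lever_handle (a point): centre of the red revolving handle on the lever's end: a level barrel along the fixture's y, 24 mm in diameter, 42 mm long, that spins freely on its own pin, so it can be pinched from above between front and back while the lever swings. It lies 130 mm from the cam shaft's line and 106 mm to the right (-y) of the chuck's axis; at the start 75 mm in front of that axis and 36 mm above the table
- axle: plain steel roller axle, 12 mm in diameter, 124 mm long, loose; stands upright in the bearing, through the open chuck. Origin at the centre of its foot, z up along it
- axle_foot (a point): centre of the axle's lower end; 14 mm above the table at the start, the bearing's top being at 24 mm
- bearing: ball bearing, 32 mm outside, 13.6 mm bore, 10 mm high, loose in the nest under the carriage; origin at the centre of its underside
- jaw_1: one of the three steel chuck jaws
- jaw_2: one of the three steel chuck jaws
- jaw_3: one of the three steel chuck jaws
- roller_a: spare dark rubber roller, 39 mm across, 42 mm high, standing behind the puller; bystander, origin at its underside
- roller_b: a second spare roller like it; bystander
- new_bearing: new bearing, 32 mm across, 10 mm high, lying in front and to the left of the puller; bystander

How it is judged:
On the way, in this order (a step that is already met when the one before it is completed fails the run):
1. the chuck's jaws hold the axle firmly with the sleeve let go, the lever still down (contact force between each of jaw_1, jaw_2, jaw_3 and axle above 3 N and value of joint cam below 0.15 rad and distance between the grasp point and sleeve_grip above 0.055 m), for 0.3 s.
2. the lever is at the top of its lift and the axle, held by the jaws alone, hangs clear above the bearing (value of joint cam between 1.37 and 1.77 rad and z of axle_foot in the frame of fixture above 0.0255 m and angle between axle's own z axis and vertical below 0.1 rad and contact force between each of jaw_1, jaw_2, jaw_3 and axle above 3 N and distance between bearing and nest_seat below 0.005 m), for 0.3 s.
At the end, for the whole second after the job is handed in: Gripper on the lever (over 0.8 N), lever at rest, cam 1.37 to 1.77; each jaw over 3 N on the axle; axle upright (0.1 rad), foot over 25.5 mm above the table, touched by neither fingers nor bearing; bearing within 5 mm of its seat; spare parts moved less than 30 mm (all of step 2 and velocity of joint cam between -0.1 and 0.1 rad/s and contact force between the fingers and lever above 0.8 N and contact force between the fingers and axle below 0.2 N and contact force between axle and bearing below 0.2 N and distance of each of roller_a, roller_b, new_bearing from where it was at the start of the episode below 0.03 m); the arm keeps its last pose, push and grip.
It fails at once if a spare part is knocked away (distance of any of roller_a, roller_b, new_bearing from where it was at the start of the episode above 0.03 m).
It fails at once if the bearing leaves its nest (distance between bearing and nest_seat above 0.008 m).
It fails at once if the axle is pulled by hand instead of with the chuck (contact force between the fingers and axle above 2 N and z of axle_foot in the frame of fixture above 0.018 m).
It also fails if it takes over 54 s, if anything falls off the work surface, if the arm or the gripper's body presses on something with over 40 N, if the wrist force passes 120 N, or if a joint passes its speed limit or range.

### The arm

A 7-joint arm with a two-finger parallel gripper is mounted at the origin on a cart in front of the work surface, level with it; the furniture and walls round the work are solid. World frame = base frame: x ahead of the robot, y to its left, z up, the work surface at z = 0. Lengths are in m, angles in rad, forces in N, time in s.
With the tool pointing down it reaches from about 0.4 to 0.875 m from the base axis. Payload 19.3 kg.
Tool frame: the origin (TCP) lies at the very end of the fingers, on their centre line; the grasp point (between the pads) lies 19 mm behind it; z points along the fingers, y is the line along which they close (so a half turn about z gives the same grasp; the last joint's range is limited). The gripper opens to 85 mm and grips with 20 to 120 N. Pads are 22 mm wide; open, the fingers measure 114 mm over their backs; the gripper's body (76 mm by 85 mm) begins 54 mm behind the grasp point. The pads swing forward as they close: fully open they stand 13 mm farther back than shut.
Start: joints at [1.07, 0.521, -0.036, 1.599, 0.021, 1.021, -0.113], TCP at [0.261, -0.568, 0.231] pointing down, gripper open.
Joint ranges: [-2.91, 2.91], [-0.3, 2.13], [-1.5, 1.42], [0.17, 2.43], [-1.26, 4.41], [0.16, 1.93], [-2.52, 2.52]. Speed limits (rad/s): [1.89, 1.89, 2.39, 2.39, 3.01, 3.01, 3.01].

### API

Orientations are given as [roll, pitch, yaw] about the fixed x, y, z axes, in that order (R = Rz(yaw) Ry(pitch) Rx(roll)).
In Python, from workcell import bot gives the robot as it stands.
- The arm moves only by the shell command python3 -m crank 'ROWS' [FORCE]. ROWS is a JSON object of lists of equal length, an entry for each row: "travel": the shift along the world's x, y, z in cm, a list of three; "turn": the turn, a rotation vector about the world's x, y, z in degrees, a list of three; "gripper": the closure, from 0 (fully open) to 1 (shut). A call has exactly 5 rows; each row is the pose to reach, as a shift and turn from the pose commanded when the call began; what a row does not reach only later rows make up. A row lasts 1/10 s, in which the tool goes at most 50 mm and 8.59 degrees, less where a joint would pass 70% of its speed; a pose out of reach is approached as far as the arm can. A call with a gripper value outside its range is refused whole. The fingers move at their own pace and stop on an object; FORCE is the grip in N (left out, the last holds). Time passes only in rows, so rows that repeat a pose let the fingers close, or fill a call up. It gives the time, the measured TCP pose, the force, the opening and the grip force at its end, in the units of the state.
- bot.observe(): the state, without advancing time (a new reading comes with each control period).
- bot.grab_frame(name): name is "side" or "top"; returns a dict with "pixels" (480x640x3 uint8, red, green, blue), "fx", "fy", "cx", "cy" (pixels), "extrinsics" (4x4, takes a point from world to camera coordinates). Camera axes: x right, y down, z forward; pixel columns grow to the right and rows downward; lengths in m; the calibration is good to about 2 mm. A picture is of the moment at which its call begins. There is no depth.
- bot.job_done(): hands the job in; it is judged then, once.
The state is a dict: "clock": time; "qpos": joint angles; "qd": joint speeds; "joint_efforts": joint torques, N m; "position": TCP position; "tool_rot": TCP orientation; "force": force on the tool from outside, world axes, zero at the start; "moment": the same for the moment, N m; "grip_width": finger opening in m; "finger_force": force on a finger pad.
Only numpy, scipy, OpenCV 4.12 (cv2) and the standard library are available. Lean on these libraries where they do the work, as an engineer would, in place of code of your own. Each camera call takes 0.05 s, during which the arm holds its last target. There are 200 camera calls.

## Working session

There is one attempt and no reset: what is moved stays moved. The work goes in short steps, Python scripts to look and compute and a shell command to move; the robot and the scene stay as the last step left them, time stands still between calls to the robot, and variables do not carry over. Pictures are saved under pics/ and viewed, at most 10 in all, crops included, and the job is handed in when it is done.

```bash
mkdir -p pics; ls
python3 - <<'E'
from workcell import bot
import cv2,json
s=bot.observe();print({k:s[k] for k in('clock','position','tool_rot','grip_width','force')})
for n in('side','top'):
    f=bot.grab_frame(n);cv2.imwrite(f'pics/{n}0.png',f['pixels'][:,:,::-1]);print(n,f['fx'],f['fy'],f['cx'],f['cy'],f['extrinsics'])
E
```

```text
pics
{'clock': 0.0, 'position': array([ 0.26084793, -0.56760315,  0.23072827]), 'tool_rot': array([-3.14047431e+00,  7.18704758e-05,  4.30850062e-01]), 'grip_width': 0.08521206424864863, 'force': array([ 0.25653992,  0.72847107, -0.17372266])}
side 510.47537411940414 510.47537411940414 308.21800491698093 234.91296038690552 [[-0.99652982 -0.08001604 -0.02292932  0.56162476]
 [-0.02822075  0.58394984 -0.81129906  0.19578724]
 [ 0.07830651 -0.80783663 -0.58418154  0.72027494]
 [ 0.          0.          0.          1.        ]]
top 464.0016267098417 464.0016267098417 321.9342893119848 249.0602138453969 [[-0.00547074 -0.99995374  0.0079118  -0.16625418]
 [-0.9946606   0.00462606 -0.10309647  0.58832146]
 [ 0.1030551  -0.00843357 -0.9946399   0.87162683]
 [ 0.          0.          0.          1.        ]]
```

View pics/side0.png

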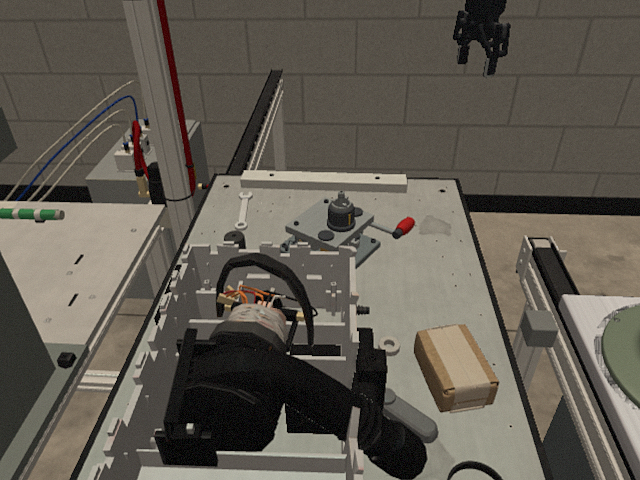

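View pics/top0.png

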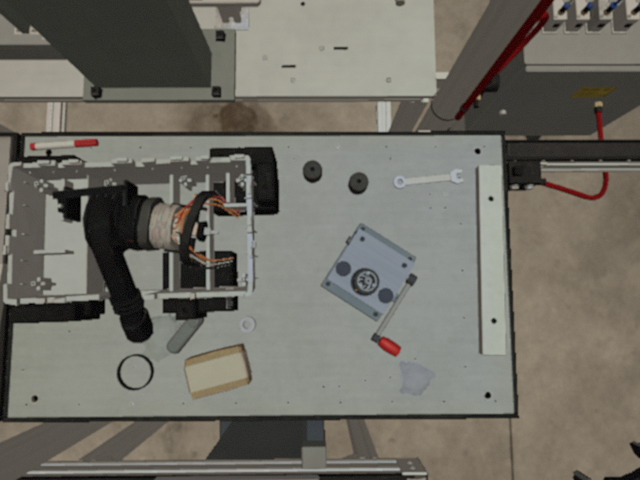

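The top view shows the puller's chuck at about (366,282), the red handle at (389,346), the rollers at (313,171) and (358,183), and the new bearing at (248,324). The side view has the chuck at (341,215) and the handle at (404,227). I'll enlarge both.

Run:
```python
import cv2
a=cv2.imread('pics/top0.png')[215:365,310:430];cv2.imwrite('pics/topc.png',cv2.resize(a,None,fx=4,fy=4,interpolation=cv2.INTER_CUBIC))
a=cv2.imread('pics/side0.png')[180:280,275:425];cv2.imwrite('pics/sidec.png',cv2.resize(a,None,fx=5,fy=5,interpolation=cv2.INTER_CUBIC))
```

```text
(no output)
```

View pics/topc.png

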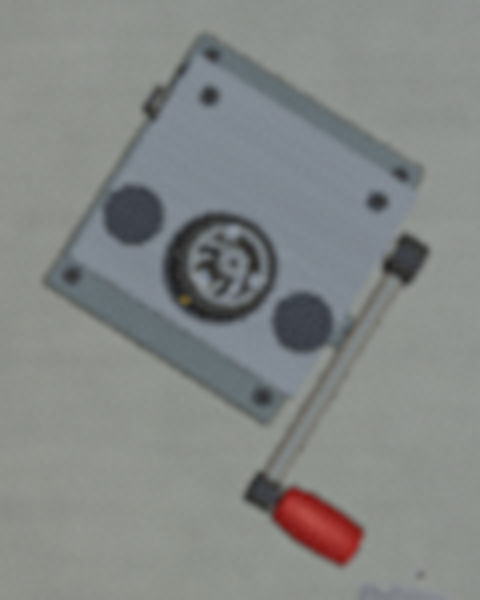

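View pics/sidec.png

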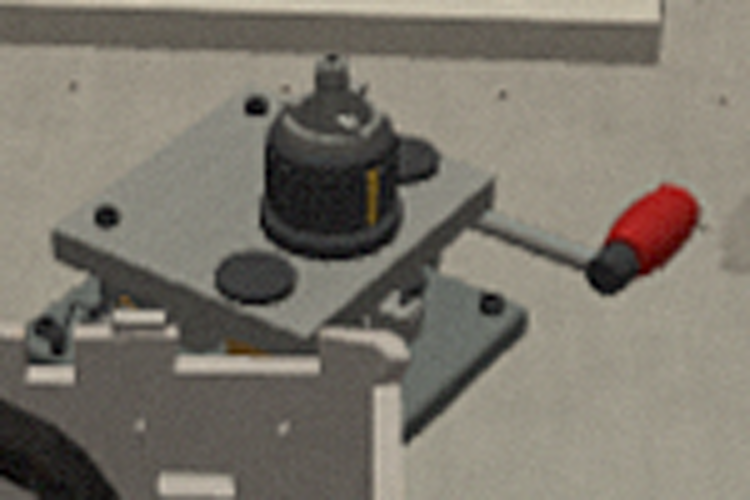

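```bash
cat > h.py <<'E'
import numpy as np
K={'side':(510.475,308.218,234.913,np.array([[-0.99652982,-0.08001604,-0.02292932,0.56162476],[-0.02822075,0.58394984,-0.81129906,0.19578724],[0.07830651,-0.80783663,-0.58418154,0.72027494]])),
'top':(464.0016,321.934,249.060,np.array([[-0.00547074,-0.99995374,0.0079118,-0.16625418],[-0.9946606,0.00462606,-0.10309647,0.58832146],[0.1030551,-0.00843357,-0.9946399,0.87162683]]))}
def proj(c,p):
    f,cx,cy,E=K[c];q=E[:,:3]@p+E[:,3];return np.array([f*q[0]/q[2]+cx,f*q[1]/q[2]+cy])
def fx(P,p):
    c,s=np.cos(P[2]),np.sin(P[2]);return np.array([P[0]+c*p[0]-s*p[1],P[1]+s*p[0]+c*p[1],p[2]])
E
python3 - <<'E'
from h import *
from scipy.optimize import least_squares
T=lambda u,v:(310+u/4-.375,215+v/4-.375);S=lambda u,v:(275+u/5-.4,180+v/5-.4)
m=[('top',T(318,527),(-.075,-.106,.036)),('top',T(235,262),(0,0,.138)),('top',T(72,258),(-.032,.061,.07)),('top',T(290,398),(-.032,-.061,.07)),
('top',T(190,58),(.08,.061,.07)),('top',T(418,190),(.08,-.061,.07)),('top',T(218,268),(0,0,.075)),
('side',S(332,58),(0,0,.138)),('side',S(664,230),(-.075,-.106,.036)),('side',S(493,180),(-.032,-.061,.07)),('side',S(55,236),(.08,.061,.07)),('side',S(247,90),(.08,-.061,.07))]
r=lambda P:np.concatenate([proj(c,fx(P,np.array(p)))-uv for c,uv,p in m])
for w in(('top',),('side',),('top','side')):
    mm=[x for x in m if x[0] in w]
    rr=lambda P:np.concatenate([proj(c,fx(P,np.array(p)))-uv for c,uv,p in mm])
    o=least_squares(rr,[.58,-.23,-.5],loss='soft_l1');print(o.x,np.degrees(o.x[2]))
print(r(o.x).reshape(-1,2).round(1))
print(fx(o.x,[-.075,-.106,.036]),fx(o.x,[.055,-.106,.166]))
E
```

```text
[ 0.52206196 -0.24586016 -0.55900431] -32.0285875834515
[ 0.52205636 -0.24350918 -0.55240728] -31.650605770198094
[ 0.52213126 -0.24547476 -0.557317  ] -31.93191207770047
[[ 0.1 -0.8]
 [-1.   0.4]
 [-1.3  0.2]
 [ 0.8  0. ]
 [ 0.6 -0.9]
 [-0.3  0.3]
 [-0.3  0.1]
 [ 0.8  0.6]
 [-2.6  0.1]
 [ 0.8 -1.1]
 [-0.3 -1. ]
 [ 0.3 -1.1]]
[ 0.40241589 -0.29576621  0.036     ] [ 0.51274393 -0.36452466  0.166     ]
```

The fit puts the chuck at (0.522, -0.245) with yaw -32°. Next I'll move above the chuck, turned for a clockwise stroke.

```bash
python3 -m crank '{"travel":[[2.6,3.2,0],[5.2,6.5,0],[7.8,9.7,0],[10.4,12.9,0],[13.0,16.1,0]],"turn":[[0,0,8],[0,0,16],[0,0,24],[0,0,32],[0,0,40]],"gripper":[0,0,0,0,0]}' 60
python3 -m crank '{"travel":[[2.6,3.2,0],[5.2,6.5,0],[7.8,9.7,0],[10.4,12.9,0],[13.1,16.1,0]],"turn":[[0,0,8],[0,0,16],[0,0,24],[0,0,32],[0,0,40]],"gripper":[0,0,0,0,0]}'
python3 -c "
from workcell import bot
s=bot.observe();print(s['qpos'],s['moment'])"
```

```text
clock: 0.6
position: [0.3917, -0.4054, 0.2312]
tool_rot: [-3.141, 0.0, 1.135]
force: [0.6, -1.0, -0.7]
grip_width: 0.0854
finger_force: 0.0
clock: 1.1
position: [0.5226, -0.2445, 0.2312]
tool_rot: [-3.141, -0.0, 1.832]
force: [0.7, -0.9, -0.5]
grip_width: 0.0858
finger_force: 0.0
[ 0.6577799   0.47552271 -0.45073306  1.71323684  0.23821226  1.00764894
  0.38417505] [-0.03465118 -0.02459108 -0.02641559]
```

```bash
python3 -m crank '{"travel":[[0,-0.1,-3],[0,-0.1,-6],[0,-0.1,-9],[0,-0.1,-11.5],[0,-0.1,-13.2]],"turn":[[0,0,0],[0,0,0],[0,0,0],[0,0,0],[0,0,0]],"gripper":[0,0,0,0,0]}'
python3 -m crank '{"travel":[[0,0,-0.8],[0,0,-1.6],[0,0,-1.6],[0,0,-1.6],[0,0,-1.6]],"turn":[[0,0,0],[0,0,0],[0,0,0],[0,0,0],[0,0,0]],"gripper":[0,0,0.2,0.3,0.3]}'
python3 - <<'E'
from workcell import bot
import cv2
for n,(y,x) in dict(top=(215,310),side=(120,275)).items():
    f=bot.grab_frame(n)['pixels'][y:y+150,x:x+150,::-1]
    cv2.imwrite(f'pics/{n}1.png',cv2.resize(f,None,fx=4,fy=4,interpolation=cv2.INTER_CUBIC))
E
```

```text
clock: 1.6
position: [0.5212, -0.2465, 0.0973]
tool_rot: [-3.14, -0.001, 1.827]
force: [-0.7, 0.1, 0.7]
grip_width: 0.0855
finger_force: 0.0
clock: 2.1
position: [0.5223, -0.2471, 0.084]
tool_rot: [3.141, 0.001, 1.827]
force: [0.8, -0.5, -0.4]
grip_width: 0.0602
finger_force: 0.0
```

View pics/side1.png

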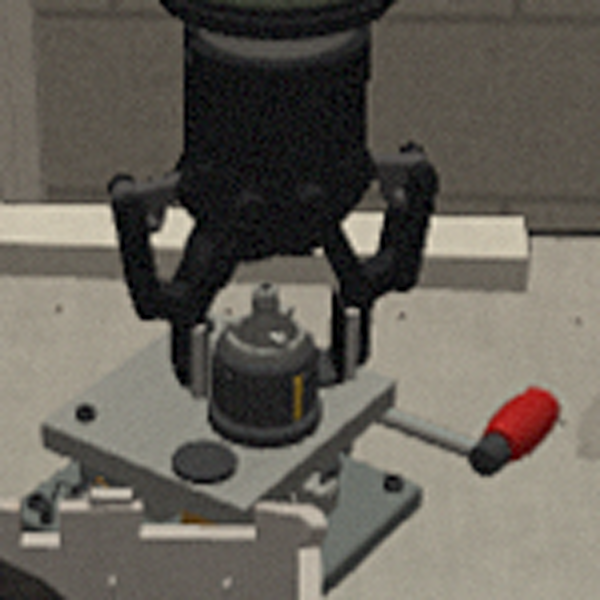

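The side view shows the fingers straddling the sleeve: left pad edge at px 208, sleeve from 212 to 318, right pad at 345. I'll close gently and check the side force.

```bash
python3 -m crank '{"travel":[[0.1,0,0],[0.1,0.1,0],[0.1,0.1,0],[0.1,0.1,0],[0.1,0.1,0]],"turn":[[0,0,0],[0,0,0],[0,0,0],[0,0,0],[0,0,0]],"gripper":[0.6,0.6,0.6,0.6,0.6]}' 20
python3 -m crank '{"travel":[[0,0,0],[0,0,0],[0,0,0],[0,0,0],[0,0,0]],"turn":[[0,0,0],[0,0,0],[0,0,0],[0,0,0],[0,0,0]],"gripper":[0.6,0.6,0.6,0.6,0.6]}' 60
python3 -c "
from workcell import bot
s=bot.observe();print(s['qpos'],s['moment'])"
```

```text
clock: 2.7
position: [0.5247, -0.2465, 0.0843]
tool_rot: [3.138, 0.002, 1.827]
force: [6.8, -2.9, 5.2]
grip_width: 0.0419
finger_force: 20.5
clock: 3.2
position: [0.5248, -0.2465, 0.0845]
tool_rot: [3.138, 0.002, 1.827]
force: [4.6, -3.0, 8.8]
grip_width: 0.0407
finger_force: 59.4
[ 0.60342645  0.66474508 -0.37954279  1.823876    0.35592254  0.71616909
  0.28320132] [-0.57399778 -1.05153932  0.18478339]
```

```bash
python3 -m crank '{"travel":[[0.15,0,0.1],[0.2,0,0.2],[0.2,0,0.2],[0.2,0,0.2],[0.2,0,0.2]],"turn":[[0,0,0],[0,0,-5],[0,0,-10],[0,0,-15],[0,0,-20]],"gripper":[0.7,0.7,0.7,0.7,0.7]}' 60
python3 -c "
from workcell import bot
s=bot.observe();print(s['qpos'],s['moment'])"
python3 -m crank '{"travel":[[0,0,0],[0,0,0],[0,0,0],[0,0,0],[0,0,0]],"turn":[[0,0,-5],[0,0,-10],[0,0,-15],[0,0,-20],[0,0,-25]],"gripper":[0.7,0.7,0.7,0.7,0.7]}'
python3 - <<'E'
from workcell import bot
import cv2
s=bot.observe();print(s['qpos'],s['moment'])
f=bot.grab_frame('side')['pixels'][120:270,275:425,::-1]
cv2.imwrite('pics/side2.png',cv2.resize(f,None,fx=4,fy=4,interpolation=cv2.INTER_CUBIC))
E
```

```text
clock: 3.7
position: [0.5245, -0.2465, 0.0849]
tool_rot: [-3.141, 0.001, 1.474]
force: [-1.8, -4.4, -7.0]
grip_width: 0.0406
finger_force: 62.1
[ 0.53942192  0.65451042 -0.28808751  1.82377645  0.27212479  0.70265822
  0.0018561 ] [-1.03318286 -0.13953536  0.21246784]
clock: 4.2
position: [0.524, -0.2464, 0.0849]
tool_rot: [-3.14, 0.001, 1.038]
force: [-2.7, -3.1, -4.7]
grip_width: 0.0412
finger_force: 62.3
[ 0.45867629  0.64549285 -0.17290604  1.82880366  0.166165    0.68293024
 -0.34254076] [-1.01482018  0.52165108  0.26832304]
```

View pics/side2.png

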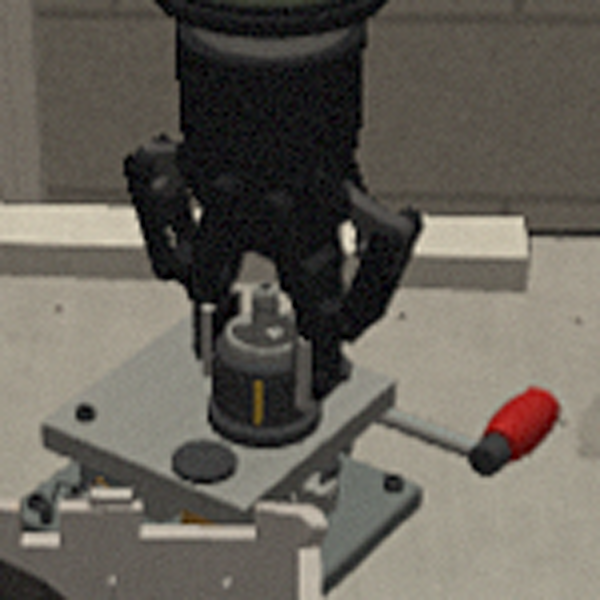

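The stripe moved from px 298 to 258, so the sleeve has turned about 45° clockwise. I'll continue until the torque rises.

```bash
python3 -m crank '{"travel":[[0,0,0],[0,0,0],[0,0,0],[0,0,0],[0,0,0]],"turn":[[0,0,-3],[0,0,-6],[0,0,-9],[0,0,-12],[0,0,-12]],"gripper":[0.7,0.7,0.7,0.7,0.7]}' 70
python3 -c "
from workcell import bot
s=bot.observe();print(s['moment'])"
python3 -m crank '{"travel":[[0,0,0],[0,0,0],[0,0,0],[0,0,0],[0,0,0]],"turn":[[0,0,-1],[0,0,-2],[0,0,-3],[0,0,-4],[0,0,-4]],"gripper":[0.7,0.7,0.7,0.7,0.7]}'
python3 -c "
from workcell import bot
s=bot.observe();print(s['moment'])"
```

```text
clock: 4.75
position: [0.5238, -0.2463, 0.0849]
tool_rot: [-3.14, 0.002, 0.83]
force: [-4.9, -4.2, -3.2]
grip_width: 0.0406
finger_force: 71.4
[-1.00139513  0.84587273  0.18155081]
clock: 5.25
position: [0.5238, -0.2463, 0.0849]
tool_rot: [-3.14, 0.002, 0.762]
force: [-5.6, -4.2, -1.7]
grip_width: 0.0407
finger_force: 72.4
[-0.95759547  0.90568106  0.623338  ]
```

```bash
python3 -m crank '{"travel":[[0,0,0],[0,0,0],[0,0,0],[0,0,0],[0,0,0]],"turn":[[0,0,-0.7],[0,0,-1.5],[0,0,-1.5],[0,0,-1.5],[0,0,-1.5]],"gripper":[0.7,0.7,0.7,0.7,0.7]}'
python3 -c "
from workcell import bot
s=bot.observe();print(s['moment'],s['tool_rot'])"
python3 -m crank '{"travel":[[0,0,0],[0,0,0],[0,0,0],[0,0,0],[0,0,0]],"turn":[[0,0,-1.5],[0,0,-1.5],[0,0,-1.5],[0,0,-1.5],[0,0,-1.5]],"gripper":[0.5,0.3,0,0,0]}'
python3 -m crank '{"travel":[[0,0,2],[0,0,5],[0,0,9],[0,0,13],[0,0,15]],"turn":[[0,0,0],[0,0,0],[0,0,0],[0,0,0],[0,0,0]],"gripper":[0,0,0,0,0]}'
python3 - <<'E'
from workcell import bot
import cv2
s=bot.observe();print(s['position'],s['tool_rot'],s['moment'])
f=bot.grab_frame('side')['pixels'][180:280,275:425,::-1]
cv2.imwrite('pics/side3.png',cv2.resize(f,None,fx=5,fy=5,interpolation=cv2.INTER_CUBIC))
E
```

```text
clock: 5.75
position: [0.5237, -0.2463, 0.0849]
tool_rot: [-3.14, 0.002, 0.737]
force: [-5.7, -2.5, -1.9]
grip_width: 0.0406
finger_force: 72.6
[-0.9712072   0.91964881  0.7311675 ] [-3.14007087e+00  1.93573373e-03  7.36606013e-01]
clock: 6.25
position: [0.5252, -0.2459, 0.0854]
tool_rot: [3.141, -0.0, 0.71]
force: [1.9, -0.3, -0.2]
grip_width: 0.0855
finger_force: 0.0
clock: 6.75
position: [0.5258, -0.2462, 0.2388]
tool_rot: [3.138, -0.002, 0.71]
force: [-0.1, -0.5, -0.0]
grip_width: 0.0854
finger_force: 0.0
[ 0.52582982 -0.24622475  0.23882034] [ 3.13823801e+00 -1.91769423e-03  7.09933774e-01] [ 0.02590831 -0.00260308 -0.0001659 ]
```

View pics/side3.png

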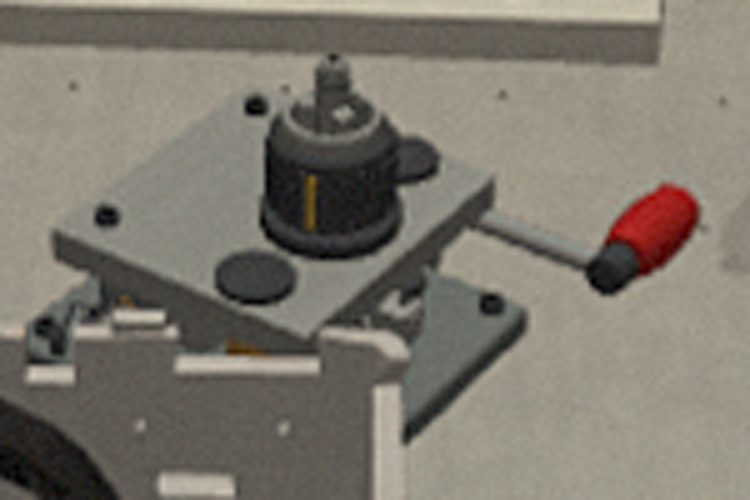

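The side view shows the chuck closed, the axle upright, the sleeve stripe at (311,203) and the lever unmoved. The sleeve torque reached 0.73 N m. Next is the handle.

```bash
python3 -m crank '{"travel":[[-3,-1.2,0],[-6,-2.5,0],[-9,-3.7,-2],[-12.2,-5.0,-5],[-12.2,-5.0,-9]],"turn":[[0,0,4],[0,0,8],[0,0,13],[0,0,17.3],[0,0,17.3]],"gripper":[0,0,0,0,0]}'
python3 -m crank '{"travel":[[0,0,-3],[0,0,-6],[0,0,-9],[0,0,-11],[0,0,-13]],"turn":[[0,0,0],[0,0,0],[0,0,0],[0,0,0],[0,0,0]],"gripper":[0,0,0,0,0]}'
python3 -c "
from workcell import bot
s=bot.observe();print(s['qpos'],s['moment'],s['tool_rot'])"
```

```text
clock: 7.3
position: [0.3997, -0.2984, 0.1456]
tool_rot: [3.14, 0.001, 1.011]
force: [2.2, -0.4, -0.5]
grip_width: 0.0855
finger_force: 0.0
clock: 7.8
position: [0.4028, -0.2957, 0.0141]
tool_rot: [-3.141, -0.0, 1.012]
force: [-0.0, -0.8, 0.4]
grip_width: 0.0852
finger_force: 0.0
[ 0.58531565  0.68375331 -0.09427913  2.05967573  0.1511443   0.40492495
 -0.1857722 ] [-0.00244112 -0.04533906  0.00269462] [-3.14113948e+00 -1.31052537e-04  1.01199265e+00]
```

```bash
python3 -m crank '{"travel":[[0,0,0],[0,0,0],[0,0,0],[0,0,0],[0,0,0]],"turn":[[0,0,0],[0,0,0],[0,0,0],[0,0,0],[0,0,0]],"gripper":[0.5,0.7,0.9,0.9,0.9]}' 20
python3 -m crank '{"travel":[[0,0,0],[0,0,0],[0,0,0],[0,0,0],[0,0,0]],"turn":[[0,0,0],[0,0,0],[0,0,0],[0,0,0],[0,0,0]],"gripper":[0.95,0.95,0.95,0.95,0.95]}' 40
python3 - <<'E'
from workcell import bot
import cv2,numpy as np
s=bot.observe();print(s['moment'])
f=bot.grab_frame('side')['pixels'][150:270,290:440,::-1]
cv2.imwrite('pics/side4.png',cv2.resize(f,None,fx=5,fy=5,interpolation=cv2.INTER_CUBIC))
from h import *
P=[.523,-.2458,np.radians(-32)]
for a in range(0,100,10):
    t=np.radians(a);p=fx(P,np.array([.055-.13*np.cos(t),-.106,.036+.13*np.sin(t)]));
    if a==0:p0=p
    print(a,(100*(p-p0)).round(2))
E
```

```text
clock: 8.3
position: [0.4029, -0.2959, 0.016]
tool_rot: [3.141, 0.0, 1.012]
force: [-3.4, 1.0, 8.1]
grip_width: 0.0237
finger_force: 22.4
clock: 8.8
position: [0.4029, -0.2959, 0.0161]
tool_rot: [3.141, 0.0, 1.012]
force: [-3.6, 2.8, 9.0]
grip_width: 0.0235
finger_force: 39.0
[ 0.47524598  0.68798935 -0.10897031]
0 [0. 0. 0.]
10 [ 0.17 -0.1   2.26]
20 [ 0.66 -0.42  4.45]
30 [ 1.48 -0.92  6.5 ]
40 [ 2.58 -1.61  8.36]
50 [ 3.94 -2.46  9.96]
60 [ 5.51 -3.44 11.26]
70 [ 7.25 -4.53 12.22]
80 [ 9.11 -5.69 12.8 ]
90 [11.02 -6.89 13.  ]
```

View pics/side4.png

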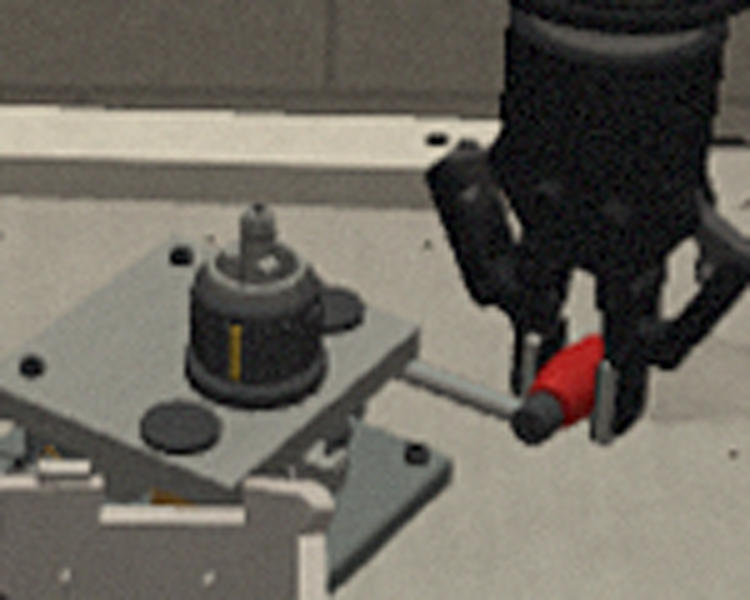

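The side view shows the handle at about (575,385) pinched between the pads. I'll swing along the arc.

```bash
python3 -m crank '{"travel":[[0.05,0,0.9],[0.15,-0.1,2.0],[0.3,-0.2,3.0],[0.5,-0.3,3.8],[0.7,-0.4,4.5]],"turn":[[0,0,0],[0,0,0],[0,0,0],[0,0,0],[0,0,0]],"gripper":[0.95,0.95,0.95,0.95,0.95]}' 50
python3 -m crank '{"travel":[[0.35,-0.2,1.0],[0.8,-0.5,2.1],[1.3,-0.8,3.0],[1.9,-1.2,3.9],[2.6,-1.6,4.7]],"turn":[[0,0,0],[0,0,0],[0,0,0],[0,0,0],[0,0,0]],"gripper":[0.95,0.95,0.95,0.95,0.95]}'
```

```text
clock: 9.35
position: [0.4095, -0.3001, 0.0613]
tool_rot: [-3.141, 0.0, 1.012]
force: [-4.9, -0.9, -5.1]
grip_width: 0.023
finger_force: 49.3
clock: 9.85
position: [0.4348, -0.3164, 0.1082]
tool_rot: [-3.14, 0.001, 1.011]
force: [-12.8, -0.9, 0.5]
grip_width: 0.0231
finger_force: 50.1
```

```bash
python3 -m crank '{"travel":[[0.6,-0.4,0.7],[1.2,-0.8,1.2],[1.9,-1.2,1.8],[2.6,-1.6,2.4],[3.3,-2.1,2.8]],"turn":[[0,0,0],[0,0,0],[0,0,0],[0,0,0],[0,0,0]],"gripper":[0.95,0.95,0.95,0.95,0.95]}'
python3 -m crank '{"travel":[[0.8,-0.5,0.35],[1.7,-1.1,0.7],[2.6,-1.7,0.9],[3.5,-2.2,1.0],[4.3,-2.7,1.0]],"turn":[[0,0,0],[0,0,0],[0,0,0],[0,0,0],[0,0,0]],"gripper":[0.95,0.95,0.95,0.95,0.95]}'
python3 -m crank '{"travel":[[0,0,0],[0,0,0],[0,0,0],[0,0,0],[0,0,0]],"turn":[[0,0,0],[0,0,0],[0,0,0],[0,0,0],[0,0,0]],"gripper":[0.95,0.95,0.95,0.95,0.95]}'
python3 - <<'E'
from workcell import bot
import cv2
s=bot.observe();print(s['position'],s['force'],s['moment'])
for n,(y,x) in dict(top=(215,310),side=(120,275)).items():
    f=bot.grab_frame(n)['pixels'][y:y+150,x:x+150,::-1]
    cv2.imwrite(f'pics/{n}5.png',cv2.resize(f,None,fx=4,fy=4,interpolation=cv2.INTER_CUBIC))
E
```

```text
clock: 10.35
position: [0.4685, -0.3379, 0.1359]
tool_rot: [-3.141, 0.001, 1.011]
force: [-4.3, -2.7, -10.5]
grip_width: 0.0231
finger_force: 50.7
clock: 10.85
position: [0.5113, -0.3656, 0.1464]
tool_rot: [3.142, 0.002, 1.011]
force: [-9.1, -4.5, 5.5]
grip_width: 0.0232
finger_force: 52.3
clock: 11.35
position: [0.5113, -0.3656, 0.1465]
tool_rot: [3.141, 0.002, 1.011]
force: [-7.0, -7.7, 2.1]
grip_width: 0.0234
finger_force: 52.2
[ 0.51134776 -0.36560233  0.14649712] [-6.95677094 -7.66691112  2.08027579] [-1.3482939   1.37868095 -0.01409728]
```

View pics/side5.png

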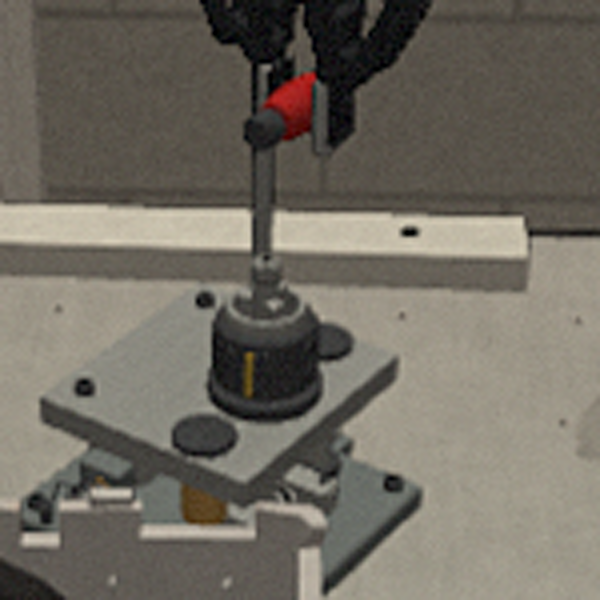

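The side view shows the lever upright (rod at x≈262), the handle gripped at (290,105), and the carriage and axle lifted (axle top from row 287 to 257). The measured handle path gives about 89.5°. I'll settle and hand in.

```bash
python3 -m crank '{"travel":[[0,0,0],[0,0,0],[0,0,0],[0,0,0],[0,0,0]],"turn":[[0,0,0],[0,0,0],[0,0,0],[0,0,0],[0,0,0]],"gripper":[0.95,0.95,0.95,0.95,0.95]}'
python3 -c "
from workcell import bot
print(bot.job_done())"
```

```text
clock: 11.95
position: [0.5113, -0.3656, 0.1465]
tool_rot: [3.141, 0.002, 1.011]
force: [-7.6, -5.9, 2.0]
grip_width: 0.0228
finger_force: 52.2
the job is handed in; nothing more can be done
None
```

I handed the job in at 12 s with the chuck tightened to about 0.7 N m, the axle lifted, and the gripper still holding the lever upright at about 89.5°; the hand-in returned no verdict, so I can't confirm it passed.

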